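Run an XRF reading of a potsherd: close the sample slide, hold the trigger

ROBOT

A 6-joint arm with a two-finger parallel gripper is mounted at the origin on the work surface. World frame = base frame: x ahead of the robot, y to its left, z up, the work surface at z = 0. Lengths are in m, angles in rad, forces in N, time in s.
With the tool pointing down it reaches from about 0.375 to 0.75 m from the base axis. Payload 9 kg.
Tool frame: the origin (TCP) lies at the very end of the fingers, on their centre line; the grasp point (between the pads) lies 19 mm behind it (manip.grip_depth is the distance from the TCP to the grasp point, in m); z points along the fingers, y is the direction in which the jaws open and shut (so a half turn about z gives the same grasp; the last joint's range is limited). The gripper opens to 85 mm and grips with 20 to 120 N. Pads are 22 mm wide; open, the fingers measure 114 mm over their backs; the gripper's body (76 mm by 85 mm) begins 54 mm behind the grasp point. The pads swing forward as they close: fully open they stand 13 mm farther back than shut.
Start: joints at [-1.361, 0.104, 0.097, 1.564, 0, 1.353], TCP at [0.249, -0.546, 0.231] pointing down, gripper open.
Joint ranges: [-2.99, 2.99], [-0.84, 1.86], [-1.1, 1.16], [-1.84, 2.11], [-1.51, 1.56], [-3.14, 3.14]. Speed limits (rad/s): [2.22, 2.22, 2.57, 3.14, 3.14, 3.14].

INTERFACE

Orientations are given as a unit quaternion [w, x, y, z].
In Python, from bench import manip gives the robot as it stands.
- The arm moves only by the shell command python3 -m creep 'ROWS' [OPENING]. ROWS is JSON, a list that holds one entry, the list of rows, each a list of 6 numbers: the shift along the tool's x, y, z in mm, then the turn, a rotation vector about the tool's x, y, z in degrees. A call has 1 to 10 rows; each row is the pose to reach, as a shift and turn from the pose measured when the call began, along the tool's axes at that moment; what a row does not reach only later rows make up. A row lasts 1/10 s, in which the tool goes at most 50 mm and 8.59 degrees, less where a joint would pass 70% of its speed; a pose out of reach is approached as far as the arm can. A call with a gripper value outside its range is refused whole. OPENING is the finger opening in mm, from 0 to 85.4, set as the call begins (- or left out, the last holds). The fingers move at their own pace and stop on an object; the grip force is fixed at half the most. Time passes only in rows, so rows that repeat a pose let the fingers close. It gives the time, the measured TCP pose, the force and the opening at its end, in the units of the state.
- manip.get_state(): the state, without advancing time (a new reading comes with each control period).
- manip.capture(name): name is "scene" or "top" or "wrist"; returns a dict with "pixels" (480x640x3 uint8, red, green, blue), "fovy" (degrees; the focal length in pixels is half the picture's height over the tangent of half this angle, whatever the lens; pixels are square), "cx", "cy" (the principal point, pixels), "R" (3x3) and "t" (3): a world point X has camera coordinates R X + t; the wrist camera has in their place "tool_from_camera" (4x4, takes a point from camera to tool coordinates, whose origin is the TCP and whose axes are the flange's). Camera axes: x right, y down, z forward; pixel columns grow to the right and rows downward; lengths in m; the calibration is good to about 2 mm. The wrist camera is an equidistant fisheye: a pixel r from the principal point sees the ray r / f radians off the axis. A picture is of the moment at which its call begins: read the wrist's pose just before it. There is no depth.
- manip.sign_off(): hands the job in, once; it reports no verdict.
Trained networks look in a picture, given as the dict that the camera call returned (one of the last four; its "shot" number tells which), for a name from the list of things; names that differ only in an ending like _2 or _b are one class to them, and where a whole thing is asked for, a point or a joint stands for the part that bears it (a point fixed in the world has none). Each returns a list of dicts, best first, with "conf" (0 to 1); they miss things now and then, are a little off and sometimes report something else, mostly with a low value. They report only what shows in the picture. A call takes as long as a camera call.
- manip.recognise(query, picture): "rect" ([left, top, right, bottom] in pixels, round what is visible of it).
- manip.landmark_of(query, picture): "uv" ([column, row] in pixels: a listed point, or the origin of a listed thing).
The state is a dict: "time_s": time; "qpos": joint angles; "qd": joint speeds; "tau": joint torques, N m; "tcp_pos": TCP position; "ee_rot": TCP orientation; "ft_force": force on the tool from outside, world axes, zero at the start; "wrist_torque": the same for the moment, N m; "grip_width": finger opening in m.
Only numpy, scipy, OpenCV 4.12 (cv2) and the standard library are available. Lean on these libraries where they do the work, as an engineer would, in place of code of your own. Each camera call takes 0.05 s, during which the arm holds its last target. There are 200 camera calls.

TASK

Take the X-ray reading of the sherd that lies in the sample slide of the analyser's bench stand: push the slide fully home, so that its end plate closes the shielding hood, and only then press the analyser's trigger all the way in and keep it pressed. It is a dead-man trigger that springs out when let go, so finish while still holding it fully in; never press it while the slide is open, and leave the pots and the other things on the table where they are.

Things in the scene. Friction and masses are not known exactly. Their poses are not given: they have to be found in the camera images.
- stand: Bolted-down bench stand holding a pistol-shaped portable XRF analyser nose up. Origin on the table under the analyser's axis; x = the way the slide is pushed home, y = from the grip towards the analyser's body, z up. Base plate x -165 to 95, y +-85, 12 mm thick; analyser body 74 (x) x 80 (y), 203 mm high; level grip towards -y, 36 mm wide, top 117 mm up, ending at y -191.
- hood (a point): Middle of the roof of the grey steel shielding hood above the analyser's nose, 315 mm above the table. Hood 98 (stand x) x 66 (stand y) x 50 mm, open towards the stand's -x, standing on the slide bed: a plate 66 mm wide, from stand x -150 to 60 mm, top 265 mm above the table, on four 14 mm columns. A small lamp stands 18 mm above the roof.
- slide (a joint): Sample slide: value in m, 0 = pulled fully out, 0.090 = fully home at its stop, end plate against the hood's mouth. It stays where it is left (friction about 2 N). Starts pulled out at 0 to 0.04.
- slide_knob (a point): Centre of the sample slide's black round knob, 26 mm diameter, 20 mm long along stand x, on the outer (-x) side of the steel end plate (66 wide, 48 high, outer face 19 mm from the knob centre). Knob centre 293 mm above the table, 28 mm above the bed; with the slide home it is at stand x -73, y 0 mm. Axes as the stand's.
- trigger (a joint): Analyser's trigger: value in m, 0 = out, 0.010 = fully in. It moves straight down into the top of the grip against a spring: 5 N to start, 12 N fully in, at a hard stop.
- trigger_top (a point): Middle of the grey trigger's top face, 20 (stand x) x 34 (stand y) mm, on top of the black grip; 144 mm above the table when out, 27 mm above the grip. At stand x 0, y -86 mm: 46 mm from the analyser's body and 53 mm sideways from the slide bed and hood; free above. Axes as the stand's.
- black_jar: Black polished pottery jar with a neck, 120 mm diameter, 125 mm high, origin under its foot; bystander, near the end of the grip.
- red_jar: Red-brown pottery jar, 90 mm diameter, 85 mm high, origin under its foot; bystander.
- carved_bowl: Black round carved bowl, 116 mm diameter, 78 mm high, origin under its foot; bystander.
- buff_bowl: Buff open bowl, 104 mm diameter, 45 mm high, origin under its foot; bystander.
- sherd_tray: Low grey tray of sherds, 130 x 180 x 22 mm, origin under its centre; bystander.
- battery: Spare analyser battery, 77 x 38 x 24 mm, lying beside the stand, origin under its centre; bystander.
- brush: Soft dusting brush with a wooden handle, 170 mm long, lying flat; bystander.

How it is judged:
On the way, in this order (a step that is already met when the one before it is completed fails the run):
1. the sample slide is pushed fully home (value of joint slide above 0.086 m), for 0.2 s.
2. the trigger is pressed all the way in, with the slide home (value of joint trigger above 0.008 m and value of joint slide above 0.086 m), for 0.2 s.
At the end, for the whole second after the job is handed in: The slide is home (within 4 mm of its stop) and the gripper's fingers are holding the trigger in, within 2 mm of the end of its 10 mm travel (all of step 2 and contact force between the fingers and trigger above 3 N); the arm keeps its last pose, push and grip.
It fails at once if the trigger is pressed (more than 4 mm) while the slide is not home (value of joint trigger above 0.004 m and value of joint slide below 0.082 m).
It fails at once if a pot is shifted by more than 20 mm (distance of any of black_jar, red_jar, carved_bowl, buff_bowl from where it was at the start of the episode above 0.02 m).
It fails at once if another thing on the table is shifted by more than 30 mm (distance of any of sherd_tray, battery, brush from where it was at the start of the episode above 0.03 m).
It also fails if it takes over 48 s, if anything falls off the work surface, if the arm or the gripper's body presses on something with over 40 N, if the wrist force passes 120 N, or if a joint passes its speed limit or range.

## Working session

There is one attempt and no reset: what is moved stays moved. The work goes in short steps, Python scripts to look and compute and a shell command to move; the robot and the scene stay as the last step left them, time stands still between calls to the robot, and variables do not carry over. Pictures are saved under pics/ and viewed, about 8 in all and at most 12, crops included, and the job is handed in when it is done.

```bash
mkdir -p pics
cat > h.py <<'E'
import numpy as np,cv2
from bench import manip
def ray(p,uv):
    f=240/np.tan(np.radians(p['fovy'])/2); R=np.array(p['R']);t=np.array(p['t'])
    d=R.T@np.array([(uv[0]-p['cx'])/f,(uv[1]-p['cy'])/f,1]); return -R.T@t,d
def atz(p,uv,z):
    o,d=ray(p,uv); return o+d*(z-o[2])/d[2]
def proj(p,X):
    f=240/np.tan(np.radians(p['fovy'])/2); c=np.array(p['R'])@X+p['t']; return c[:2]/c[2]*f+[p['cx'],p['cy']]
E
python3 - <<'E'
from h import *
np.set_printoptions(precision=4,suppress=True)
s=manip.get_state();print(s['tcp_pos'],s['ee_rot'],s['ft_force'])
P={n:manip.capture(n) for n in('scene','top')}
for n,p in P.items():
    cv2.imwrite(f'pics/{n}0.png',p['pixels'][:,:,::-1]); print(n,'cam',ray(p,(0,0))[0])
    for q,z in [('stand',0),('hood',.315),('slide_knob',.293),('trigger_top',.144),('black_jar',0),('red_jar',0),('carved_bowl',0),('buff_bowl',0),('battery',0),('brush',0),('sherd_tray',0)]:
        for r in manip.landmark_of(q,p)[:2]: print(n,q,round(r['conf'],2),np.round(r['uv'],1),atz(p,r['uv'],z))
E
```

```text
[ 0.2488 -0.5456  0.2305] [-0.0007  0.9772  0.2123 -0.    ] [0.1331 0.4372 0.5067]
scene cam [1.5916 0.0258 1.0675]
scene stand 0.68 [335.9 346.5] [0.6331 0.046  0.    ]
scene hood 0.69 [300.2 295.8] [ 0.7964 -0.0245  0.315 ]
scene hood 0.58 [335.4 243.4] [0.6424 0.0391 0.315 ]
scene slide_knob 0.9 [353.4 213.6] [0.508  0.0791 0.293 ]
scene trigger_top 0.5 [301.8 296.8] [ 0.6188 -0.0322  0.144 ]
scene black_jar 0.92 [230.2 328.8] [ 0.5833 -0.2093  0.    ]
scene red_jar 0.84 [432.8 323.7] [0.5535 0.2814 0.    ]
scene carved_bowl 0.62 [441.  356.5] [0.657 0.287 0.   ]
scene buff_bowl 0.61 [172.9 265.8] [ 0.354  -0.3981  0.    ]
scene battery 0.71 [391.1 348.3] [0.6352 0.1745 0.    ]
scene brush 0.71 [231.3 275.5] [ 0.3897 -0.2332  0.    ]
scene sherd_tray 0.93 [464.6 251.7] [0.2737 0.4051 0.    ]
top cam [ 0.2921 -0.0134  1.7466]
top stand 0.78 [302.5 204. ] [0.6253 0.0426 0.    ]
top hood 0.77 [300.8 174.5] [0.6416 0.0367 0.315 ]
top slide_knob 0.73 [260.6 199.2] [0.5826 0.141  0.293 ]
top slide_knob 0.71 [289.5 228.2] [0.5067 0.0666 0.293 ]
top trigger_top 0.64 [329. 197.] [ 0.6176 -0.0373  0.144 ]
top black_jar 0.88 [389.3 218.2] [ 0.5792 -0.2249  0.    ]
top red_jar 0.87 [224.8 231.2] [0.5418 0.2813 0.    ]
top carved_bowl 0.87 [223.8 192.2] [0.6638 0.2862 0.    ]
top carved_bowl 0.48 [389.  219.1] [ 0.5764 -0.2239  0.    ]
top buff_bowl 0.57 [449.3 289.8] [ 0.358  -0.4025  0.    ]
top buff_bowl 0.51 [220.9 192.6] [0.6626 0.2952 0.    ]
top battery 0.62 [260.2 200.3] [0.6376 0.1733 0.    ]
top brush 0.56 [393.5 285. ] [ 0.3737 -0.2333  0.    ]
top sherd_tray 0.7 [184.6 319. ] [0.2755 0.3982 0.    ]
```

View pics/scene0.png

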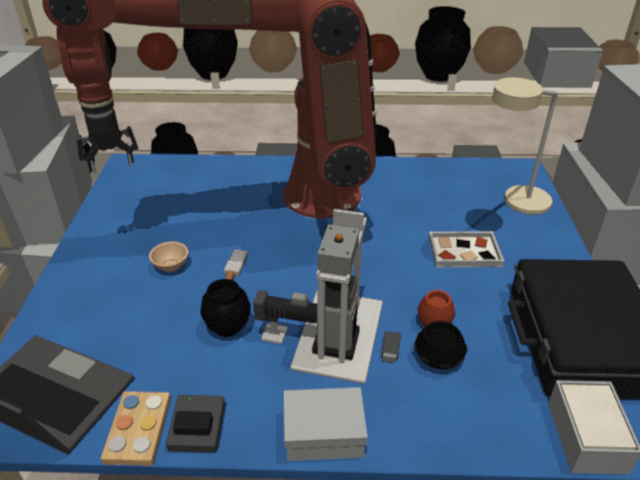

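View pics/top0.png

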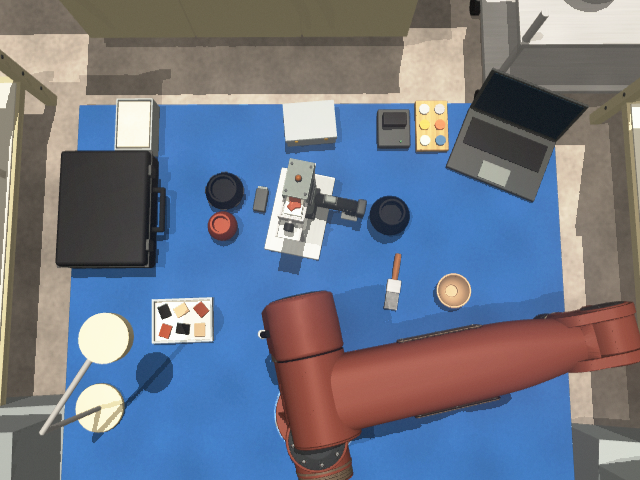

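The scene picture shows the stand with the hood at about (338,240), the grip pointing to world -y with the black jar at its end, and the slide partly out towards the robot. In the top picture the hood is at (300,175), the real knob at (289,228) and the trigger at (329,197). The top-view knob guess at (260,199) is really the battery, and the scene hood guess at (300,296) is really the trigger. I'll fit the stand pose from both cameras.

```bash
cat > fit.py <<'E'
from h import *
from scipy.optimize import least_squares
np.set_printoptions(precision=4,suppress=True)
P={n:manip.capture(n) for n in('scene','top')}
pts={'stand':lambda v:[0,0,0],'hood':lambda v:[0,0,.315],'slide_knob':lambda v:[v[3],0,.293],'trigger_top':lambda v:[0,-.086,.144]}
def W(v,l):
    c,s=np.cos(v[2]),np.sin(v[2]); return np.array([v[0]+c*l[0]-s*l[1],v[1]+s*l[0]+c*l[1],l[2]])
v0=np.array([.638,.042,-.21,-.138]); obs=[]
for n,p in P.items():
    for q in pts:
        g=[r['uv'] for r in manip.landmark_of(q,p) if np.linalg.norm(r['uv']-proj(p,W(v0,pts[q](v0))))<20]
        if g: obs.append((n,q,np.array(g[0])))
res=lambda v:np.concatenate([proj(P[n],W(v,pts[q](v)))-uv for n,q,uv in obs])
s=least_squares(res,v0,loss='soft_l1')
for o,r in zip(obs,res(s.x).reshape(-1,2)): print(o[0],o[1],r)
v=s.x; print('x y yawdeg knobx',v[0],v[1],np.degrees(v[2]),v[3],'slide',v[3]+.163)
for nm,l in [('behind',[v[3]-.055,0,.4]),('homeTCP',[-.073-.0245,0,.28]),('trig',[0,-.09,.144])]: print(nm,W(v,l))
E
python3 fit.py
cat >> h.py <<'E'
def delta(target,yaw=None):
    from scipy.spatial.transform import Rotation as Ro
    s=manip.get_state(); w,x,y,z=s['ee_rot']; R=Ro.from_quat([x,y,z,w]).as_matrix()
    d=R.T@(np.array(target)-s['tcp_pos'])*1000
    print('shift',d.round(1),'yaw',np.degrees(np.arctan2(R[1,0],R[0,0])).round(1),'tcp',np.round(s['tcp_pos'],4),'t',s['time_s'],'F',np.round(s['ft_force'],1))
    if yaw is not None:
        a=np.radians(yaw); T=np.array([[np.cos(a),np.sin(a),0],[np.sin(a),-np.cos(a),0],[0,0,-1]])
        print('turn',np.degrees(Ro.from_matrix(R.T@T).as_rotvec()).round(1))
E
```

```text
scene stand [-0.5156 -0.0071]
scene hood [ 1.9455 -0.0443]
scene slide_knob [-2.9374  0.6647]
scene trigger_top [-0.4106 -0.8197]
top stand [ 0.9869 -3.5636]
top hood [-0.1022  0.2241]
top slide_knob [-1.1756  0.471 ]
top trigger_top [-1.0003 -0.017 ]
x y yawdeg knobx 0.6345878369592145 0.04662543706466276 -11.586748773915156 -0.1257226726632633 slide 0.03727732733673669
behind [0.4575 0.0829 0.4   ]
homeTCP [0.5391 0.0662 0.28  ]
trig [ 0.6165 -0.0415  0.144 ]
```

```bash
python3 -m creep '[[[0,0,-40,0,0,0],[0,0,-80,0,0,0],[0,0,-120,0,0,0],[0,0,-160,0,0,0],[0,0,-170,0,0,0],[0,0,-170,0,0,0]]]' 0
```

```text
time_s: 2.3
tcp_pos: [0.249, -0.5466, 0.4035]
ee_rot: [0.002, 0.977, 0.212, -0.0]
ft_force: [0.3, 0.6, 0.0]
grip_width: -0.0
```

```bash
python3 -c "
from h import *
delta([.450,.085,.40],78.4)"
```

```text
shift [ 444.9 -491.4    1.3] yaw 24.5 tcp [ 0.249  -0.5466  0.4035] t 2.3 F [0.3 0.6 0. ]
turn [  0.2   0.1 -53.9]
```

```bash
python3 -m creep '[[[25,-29,0,0,0,-4],[54,-60,0,0,0,-8],[85,-94,0,0,0,-12],[116,-128,0,0,0,-16],[147,-162,0,0,0,-20],[178,-196,0,0,0,-24],[209,-230,0,0,0,-28],[240,-264,0,0,0,-32],[271,-298,0,0,0,-36],[302,-332,0,0,0,-40]]]' 0; python3 -c "
from h import *
delta([.450,.085,.40],78.4)"
```

```text
time_s: 3.3
tcp_pos: [0.3861, -0.1174, 0.4005]
ee_rot: [0.001, 0.845, 0.535, -0.001]
ft_force: [-0.8, -0.6, -0.0]
grip_width: -0.0002
shift [ 2.102e+02 -2.890e+01 -1.000e-01] yaw 64.6 tcp [ 0.3861 -0.1174  0.4005] t 3.3 F [-0.8 -0.6 -0. ]
turn [  0.    0.2 -13.8]
```

```bash
python3 -m creep '[[[35,-5,0,0,0,-4],[70,-10,0,0,0,-8],[105,-15,0,0,0,-12],[140,-19,0,0,0,-14],[175,-24,0,0,0,-14],[200,-28,0,0,0,-14],[210,-29,0,0,0,-14],[210,-29,0,0,0,-14]]]' 0
python3 - <<'E'
from h import *
delta([.450,.085,.285],78.4)
s=manip.get_state();p=manip.capture('wrist');cv2.imwrite('pics/w1.png',p['pixels'][:,:,::-1])
for q in('slide_knob','hood','trigger_top'):print(q,manip.landmark_of(q,p)[:2])
np.save('tc.npy',p['tool_from_camera']);print(p['fovy'],p['cx'],p['cy'],np.round(p['tool_from_camera'],3))
E
```

```text
time_s: 4.1
tcp_pos: [0.4496, 0.0856, 0.3987]
ee_rot: [0.0, 0.773, 0.634, -0.002]
ft_force: [-0.5, -0.1, 0.8]
grip_width: 0.0004
shift [-1.000e-01  6.000e-01  1.137e+02] yaw 78.8 tcp [0.4496 0.0856 0.3987] t 4.1 F [-0.5 -0.1  0.8]
turn [-0.1  0.2  0.4]
slide_knob [{'uv': [402.9, 242.1], 'conf': 0.81}, {'uv': [437.3, 180.3], 'conf': 0.65}]
hood [{'uv': [561.2, 251.8], 'conf': 0.87}]
trigger_top [{'uv': [466.5, 267.2], 'conf': 0.56}]
65.70646984690485 315.9102361506708 239.05675682378936 [[ 0.001 -0.948 -0.32   0.083]
 [ 1.     0.001  0.     0.   ]
 [ 0.    -0.32   0.948 -0.143]
 [ 0.     0.     0.     1.   ]]
```

View pics/w1.png

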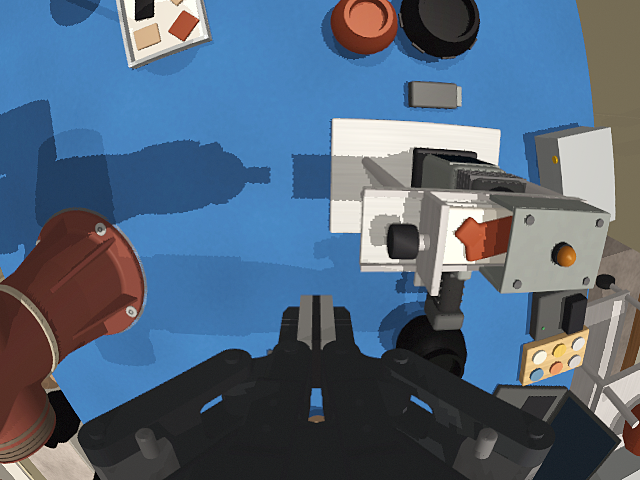

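The wrist view shows the knob at (403,242), the hood lamp at (565,254) and the jaws aligned with the slide. I'll check the knob and hood positions with this calibration.

```bash
cat >> h.py <<'E'
def wray(p,s,uv):
    from scipy.spatial.transform import Rotation as Ro
    f=240/np.tan(np.radians(p['fovy'])/2); a=np.array(uv)-[p['cx'],p['cy']]; r=np.hypot(*a); th=r/f
    d=np.array([*(a/r*np.sin(th)),np.cos(th)]); T=np.array(p['tool_from_camera'])
    w,x,y,z=s['ee_rot']; R=Ro.from_quat([x,y,z,w]).as_matrix()
    return s['tcp_pos']+R@T[:3,3], R@T[:3,:3]@d
def watz(p,s,uv,z):
    o,d=wray(p,s,uv); return o+d*(z-o[2])/d[2]
E
python3 - <<'E'
from h import *
np.set_printoptions(precision=4,suppress=True)
s=manip.get_state();p=manip.capture('wrist')
for q,z in(('slide_knob',.293),('hood',.315),('trigger_top',.144)):
    for r in manip.landmark_of(q,p)[:1]: print(q,r['uv'],watz(p,s,r['uv'],z))
delta([.450,.085,.288],78.4)
E
```

```text
slide_knob [404.9, 238.5] [0.5128 0.0698 0.293 ]
hood [559.7, 249.2] [0.6327 0.0445 0.315 ]
trigger_top [467.8, 261.8] [ 0.6168 -0.0335  0.144 ]
shift [  1.2  -0.  112. ] yaw 78.6 tcp [0.4498 0.0842 0.4   ] t 4.5 F [-0.3 -0.5  0.5]
turn [0.  0.2 0.2]
```

```bash
python3 -m creep '[[[0,0,35,0,0,0],[1,0,70,0,0,0],[1,0,100,0,0,0],[1,0,112,0,0,0],[1,0,112,0,0,0],[1,10,112,0,0,0],[1,20,112,0,0,0],[1,28,112,0,0,0],[1,36,112,0,0,0],[1,42,112,0,0,0]]]' 0; python3 -c "
from h import *
delta([.5391,.0662,.288],78.4)"
```

```text
time_s: 5.5
tcp_pos: [0.4918, 0.0763, 0.2882]
ee_rot: [0.001, 0.774, 0.633, -0.001]
ft_force: [-3.4, 0.1, 1.6]
grip_width: 0.0
shift [-0.6 48.3  0.2] yaw 78.6 tcp [0.4918 0.0763 0.2882] t 5.5 F [-3.4  0.1  1.6]
turn [0.  0.2 0.2]
```

```bash
python3 -m creep '[[[0,6,0,0,0,0],[0,12,0,0,0,0],[0,18,0,0,0,0],[0,24,0,0,0,0],[0,30,0,0,0,0],[0,35,0,0,0,0],[0,39,0,0,0,0],[0,42,0,0,0,0],[0,44,0,0,0,0],[0,44,0,0,0,0]]]' 0; python3 -c "
from h import *
delta([.5391,.0662,.288],78.4)"
```

```text
time_s: 6.5
tcp_pos: [0.5353, 0.0677, 0.2882]
ee_rot: [0.001, 0.774, 0.633, -0.001]
ft_force: [0.2, -0.5, -0.3]
grip_width: 0.0001
shift [-0.7  4.   0.2] yaw 78.6 tcp [0.5353 0.0677 0.2882] t 6.5 F [ 0.2 -0.5 -0.3]
turn [0.  0.2 0.2]
```

```bash
python3 -m creep '[[[0,1,0,0,0,0],[0,2,0,0,0,0],[0,3,0,0,0,0],[0,4,0,0,0,0]]]' 0;python3 -m creep '[[[0,1,0,0,0,0],[0,2,0,0,0,0],[0,3,0,0,0,0]]]' 0
```

```text
time_s: 6.9
tcp_pos: [0.5371, 0.0674, 0.2881]
ee_rot: [-0.001, 0.774, 0.633, -0.002]
ft_force: [-17.2, 1.3, 5.5]
grip_width: 0.0001
time_s: 7.2
tcp_pos: [0.5372, 0.0674, 0.2882]
ee_rot: [-0.003, 0.774, 0.634, -0.004]
ft_force: [-22.8, 2.3, 8.4]
grip_width: -0.0001
```

The force rose to 23 N at the predicted home position, so the slide is on its stop. I'll back off, rise and check.

```bash
python3 -m creep '[[[0,-10,0,0,0,0],[0,-25,0,0,0,0],[0,-40,-5,0,0,0],[0,-45,-40,0,0,0],[0,-45,-80,0,0,0],[0,-45,-110,0,0,0],[0,-45,-115,0,0,0],[0,-45,-115,0,0,0]]]' 0
python3 - <<'E'
from h import *
np.set_printoptions(precision=4,suppress=True)
s=manip.get_state();p=manip.capture('wrist');cv2.imwrite('pics/w2.png',p['pixels'][:,:,::-1])
for q,z in(('slide_knob',.293),('hood',.315),('trigger_top',.144)):
    for r in manip.landmark_of(q,p)[:1]: print(q,r['uv'],watz(p,s,r['uv'],z))
delta([.6165,-.0415,.40],78.4)
E
```

```text
time_s: 8.0
tcp_pos: [0.4948, 0.0765, 0.4044]
ee_rot: [-0.002, 0.774, 0.634, -0.003]
ft_force: [0.5, -0.3, -0.7]
grip_width: -0.0003
slide_knob [409.1, 242.4] [0.5608 0.0574 0.293 ]
hood [509.6, 248.4] [0.6327 0.0461 0.315 ]
trigger_top [433.9, 264.0] [ 0.6169 -0.0353  0.144 ]
shift [-91.5 143.4   0.8] yaw 78.6 tcp [0.4939 0.0765 0.4022] t 8.2 F [-0.3  1.1 -0.1]
turn [-0.7  0.2  0.2]
```

View pics/w2.png

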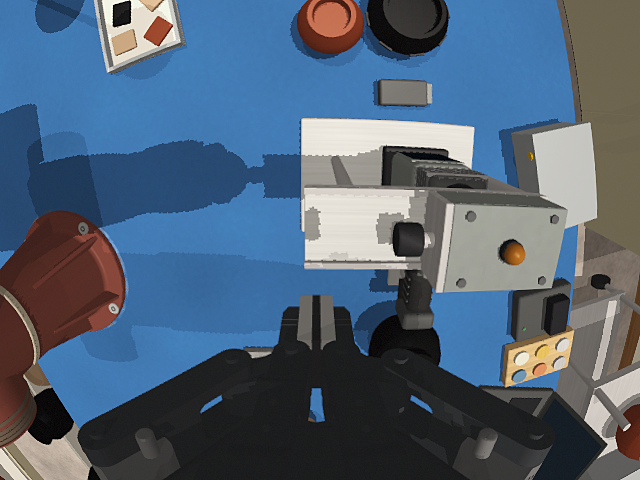

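The slide is closed: the end plate is against the hood and the knob sits 73 mm from the hood centre. Next I'll move over the trigger.

```bash
python3 -m creep '[[[-25,10,0,0,0,0],[-55,30,0,0,0,0],[-80,60,0,0,0,0],[-91,95,0,0,0,0],[-91,125,0,0,0,0],[-91,140,0,0,0,0],[-91,143,0,-0.7,0,0],[-91,143,0,-0.7,0,0]]]' 0
python3 - <<'E'
from h import *
np.set_printoptions(precision=4,suppress=True)
s=manip.get_state();p=manip.capture('wrist');cv2.imwrite('pics/w3.png',p['pixels'][:,:,::-1])
for q,z in(('slide_knob',.293),('hood',.315),('trigger_top',.144)):
    for r in manip.landmark_of(q,p)[:1]: print(q,r['conf'],r['uv'],watz(p,s,r['uv'],z))
delta([.6165,-.0415,.144],78.4)
E
```

```text
time_s: 9.0
tcp_pos: [0.6159, -0.0408, 0.4001]
ee_rot: [0.001, 0.774, 0.634, -0.001]
ft_force: [-0.1, 0.3, 0.7]
grip_width: 0.0004
slide_knob 0.61 [206.4, 116.0] [0.5605 0.0582 0.293 ]
hood 0.94 [314.2, 109.9] [0.6325 0.0451 0.315 ]
trigger_top 0.71 [311.2, 187.9] [ 0.6125 -0.0339  0.144 ]
shift [  0.2   0.8 257.6] yaw 78.7 tcp [ 0.6154 -0.0405  0.4016] t 9.2 F [-0.3 -0.7  0.2]
turn [0.1 0.2 0.3]
```

View pics/w3.png

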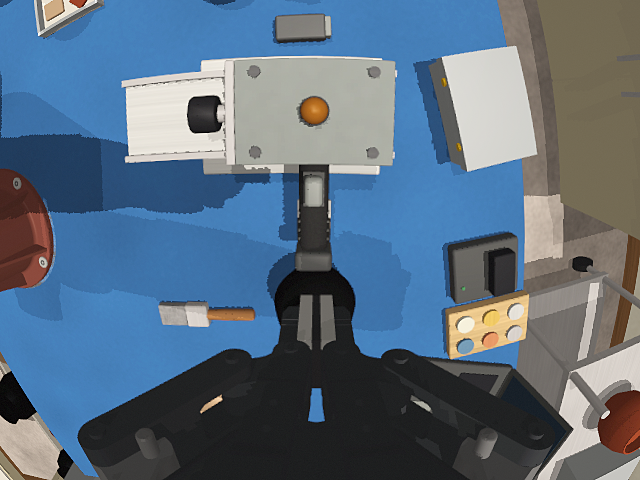

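The trigger is at (314,188), in line with the tool. The wrist camera sits on the tool's +x side, towards the hood, and could hit it on the way down, so I'll turn the tool half round first.

```bash
for i in 1 2; do python3 -m creep '[[[0,0,0,0,0,-8],[0,0,0,0,0,-16],[0,0,0,0,0,-24],[0,0,0,0,0,-32],[0,0,0,0,0,-40],[0,0,0,0,0,-48],[0,0,0,0,0,-56],[0,0,0,0,0,-64],[0,0,0,0,0,-72],[0,0,0,0,0,-80]]]' 0 | head -2; done;  python3 -c "
from h import *
delta([.6165,-.0415,.144],258.4)"
```

```text
time_s: 10.2
tcp_pos: [0.6149, -0.0402, 0.4023]
time_s: 11.2
tcp_pos: [0.6144, -0.0399, 0.4029]
shift [ -0.3  -1.5 258.9] yaw -120.7 tcp [ 0.6144 -0.0399  0.4029] t 11.2 F [0.1 0.4 0.1]
turn [ -0.2  -0.2 -19.1]
```

```bash
python3 -m creep '[[[0,-1,0,0,0,-8],[0,-1,20,0,0,-16],[0,-1.5,60,0,0,-19],[0,-1.5,105,0,0,-19],[0,-1.5,150,0,0,-19],[0,-1.5,185,0,0,-19],[0,-1.5,210,0,0,-19],[0,-1.5,225,0,0,-19],[0,-1.5,225,0,0,-19],[0,-1.5,225,0,0,-19]]]' 0;  python3 - <<'E'
from h import *
delta([.6165,-.0415,.144],258.4)
p=manip.capture('scene');cv2.imwrite('pics/s3.png',cv2.resize(p['pixels'][160:400,180:480,::-1],(800,640))[:600])
E
```

```text
time_s: 12.2
tcp_pos: [0.6166, -0.0417, 0.1794]
ee_rot: [0.0, -0.632, 0.775, -0.003]
ft_force: [0.3, -0.9, 0.9]
grip_width: 0.0
shift [-0.3  0.3 35.4] yaw -101.7 tcp [ 0.6166 -0.0417  0.1794] t 12.2 F [ 0.3 -0.9  0.9]
turn [-0.3 -0.2 -0.1]
```

View pics/s3.png

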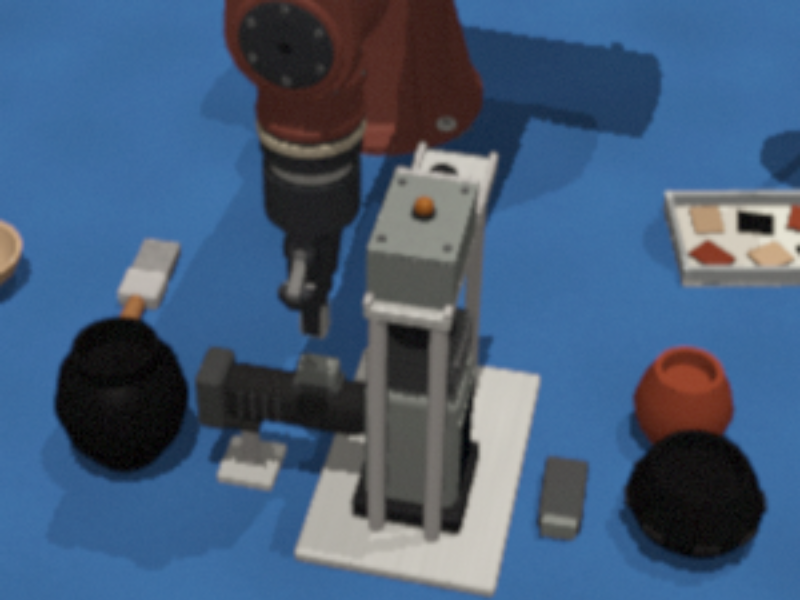

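The fingers hang directly above the trigger at (320,370) in the crop, clear of the hood. Now I'll press.

```bash
python3 -m creep '[[[0,0,10,0,0,0],[0,0,20,0,0,0],[0,0,28,0,0,0],[0,0,34,0,0,0],[0,0,37,0,0,0],[0,0,39,0,0,0],[0,0,40,0,0,0]]]' 0; python3 -m creep '[[[0,0,1,0,0,0],[0,0,2,0,0,0],[0,0,3,0,0,0],[0,0,4,0,0,0]]]' 0
```

```text
time_s: 12.95
tcp_pos: [0.6169, -0.0419, 0.1405]
ee_rot: [0.0, -0.632, 0.775, -0.003]
ft_force: [-4.1, 0.8, 7.0]
grip_width: -0.0004
time_s: 13.35
tcp_pos: [0.6169, -0.0419, 0.1377]
ee_rot: [0.0, -0.632, 0.775, -0.004]
ft_force: [-3.4, 0.9, 9.6]
grip_width: -0.0003
```

```bash
python3 -m creep '[[[0,0,1.5,0,0,0],[0,0,3,0,0,0],[0,0,4.5,0,0,0],[0,0,6,0,0,0]]]' 0; python3 -m creep '[[[0,0,1,0,0,0],[0,0,2,0,0,0],[0,0,2,0,0,0]]]' 0
```

```text
time_s: 13.75
tcp_pos: [0.6171, -0.042, 0.1339]
ee_rot: [0.001, -0.632, 0.775, -0.004]
ft_force: [-11.4, 1.9, 23.3]
grip_width: -0.0
time_s: 14.05
tcp_pos: [0.617, -0.042, 0.134]
ee_rot: [0.001, -0.632, 0.775, -0.005]
ft_force: [-7.3, 1.7, 14.6]
grip_width: 0.0001
```

```bash
python3 -m creep '[[[0,0,2,0,0,0],[0,0,3,0,0,0],[0,0,4,0,0,0],[0,0,4,0,0,0],[0,0,4,0,0,0]]]' 0
python3 - <<'E'
from h import *
for i in range(3):
    p=manip.capture('scene'); s=manip.get_state(); print(s['time_s'],s['tcp_pos'],s['ft_force'])
cv2.imwrite('pics/s4.png',cv2.resize(p['pixels'][160:400,180:480,::-1],(750,600)))
E
```

```text
time_s: 14.55
tcp_pos: [0.6172, -0.042, 0.1339]
ee_rot: [0.001, -0.632, 0.775, -0.006]
ft_force: [-13.5, 3.2, 26.2]
grip_width: 0.0001
14.6 [ 0.61717191 -0.04198389  0.13391256] [-12.02737851   3.11294919  26.47434839]
14.65 [ 0.6171763  -0.04198182  0.13391549] [-12.93316274   3.8105999   26.76693992]
14.7 [ 0.61717602 -0.04197101  0.1338966 ] [-12.65524758   3.05840753  26.6681196 ]
```

View pics/s4.png

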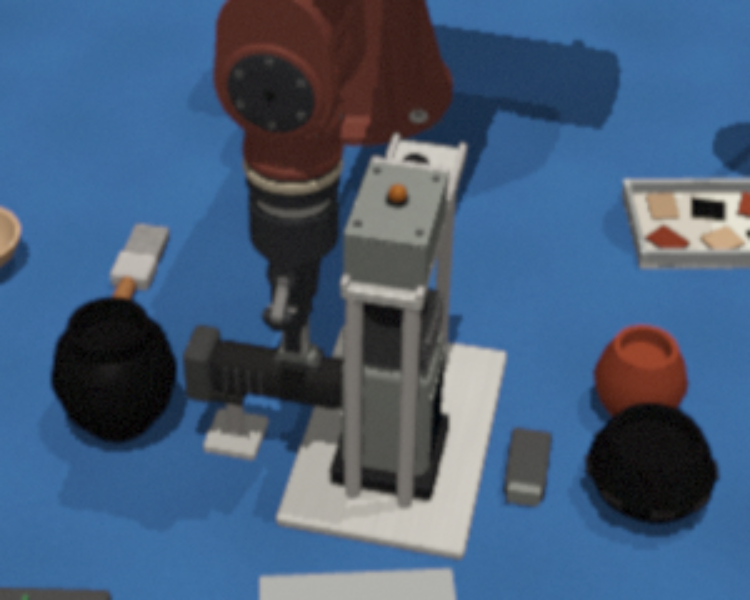

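The fingers press the trigger at (295,355) in the crop, the hood is closed and the bystanders haven't moved. The force is steady at about 27 N at the hard stop.

```bash
python3 -c "
from bench import manip
print(manip.sign_off()); s=manip.get_state(); print(s['time_s'],s['tcp_pos'],s['ft_force'])"
```

```text
the job is handed in; nothing more can be done
None
the job is handed in; nothing more can be done
```

The slide is fully home and I handed the job in at about 14.7 s with the fingers still holding the trigger fully in. No verdict is reported, so this rests on my own checks.

- **Slide:** I pushed it by its knob with the fingers closed until it hit its stop, where the push force rose to about 23 N. Afterwards the wrist picture showed the end plate against the hood. The knob measured about 73 mm from the hood's centre, which is the stated home distance.
- **Trigger:** I turned the tool half round so the wrist camera faced away from the hood, then pressed straight down. The force followed the spring's rise (7 N, then 9.6 N) to the hard stop. The fingertips ended at a height of 0.134 m, which matches the full 10 mm of travel. The hold was steady at about 27 N in the last three readings.
- **Other objects:** by eye, the last picture shows the pots and other things still in place; I did not re-measure them.

Two readings were slightly off:
- **Sideways force:** the wrist showed about 13 N towards world -x during the press. The tip did not move, so I took it as friction on the trigger top.
- **Detector guesses:** two low-ranked guesses, for the hood and the knob, were wrong (one was the trigger, the other the battery). I discarded both.

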